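Hang a turning template back on the empty peg of the sloping rack

TASK

Hang the plywood turning template that lies on the bench back on the one empty peg of the sloping template rack: its hole over the peg, its profiled end hanging down the slope, the plate lying flat against the board and let go. Leave the two templates that already hang there in their places.

Things in the scene. Friction and masses are not known exactly. Their poses are not given: they have to be found in the camera images.
- template: Loose turning template on the bench: a plywood plate 160 x 40 x 8 mm, about 60 g. Origin at the centre of its underside, x along its length towards the rounded end with the hole, z up. The other end has a round hollow cut in its +y edge. From x = -20 to +60 mm its long edges are straight and parallel, 40 mm apart. It starts with the hole end away from the robot, give or take 35 degrees.
- template_mid (a point): Centre of the loose template, half-way through its 8 mm thickness (4 mm above its underside): the place to grip it, across its 40 mm width (y). Axes as template.
- template_hole (a point): Centre of the loose template's round hole, 22 mm in diameter, right through the plate; 61 mm from the template's centre along its x, half-way through the thickness. Axes as template.
- peg_root (a point): Root of the empty peg, where its axis meets the board's face. z: out along the peg, square to the board, so 40 degrees from vertical, leaning to the robot; x: straight up the board's slope; y: left along the board. The peg is a 12 mm wooden dowel, 40 mm long, with a bevelled tip. On a template hung flat, the hole's centre is 4 mm out along z and, slid down onto the peg, 5 mm below the axis (x = -5 mm).
- rack: Fixed rack of brown wood, 276 mm wide (y), 190 deep, 175 high; origin at the centre of its footprint on the bench, x to its back. Its board rises away from the robot at 40 degrees from level, with a 10 mm lip at its foot. Three like pegs in a row, 100 mm apart, 55 mm behind the origin and 148 mm up: one (any of them) is empty, two carry templates. The board goes on 42 mm above and 186 mm below the pegs.
- coconut_lamp_tall: A tall coconut lamp that stands on the bench left of the work and cannot be moved: to be steered round, by the wrist and forearm too. Origin at the centre of its foot; it fills about 120 mm to all sides of this, up to 600 mm above the bench. (The upper shelf is overhead only from x = 0.575 m on, 430 mm above the bench.)
- beads_template_mid (a point): Centre (half-way through its 8 mm) of a template that hangs loosely on its peg of the rack, 160 x 40 x 8 mm, with two round beads on its profiled edge. To be left hanging.
- ogee_template_mid (a point): Centre (half-way through its 8 mm) of the other template that hangs loosely on its peg of the rack, 160 x 40 x 8 mm, with one long shallow curve on its profiled edge. To be left hanging.

How it is judged:
By the outcome, as a careful person would: the job done as asked, in the order asked, and still so for the second after the job is handed in, with the robot touching nothing.
It also fails if it takes over 38 s, if anything falls off the work surface, if the arm or the gripper's body presses on something with over 40 N, if the wrist force passes 120 N, or if a joint passes its speed limit or range.

ROBOT

A 6-joint arm with a two-finger parallel gripper is mounted at the origin on a cart in front of the work surface, level with it; the furniture and walls round the work are solid. World frame = base frame: x ahead of the robot, y to its left, z up, the work surface at z = 0. Lengths are in m, angles in rad, forces in N, time in s.
With the tool pointing down it reaches from about 0.35 to 0.775 m from the base axis. Payload 5.5 kg.
Tool frame: the origin (TCP) lies between the finger pads; the fingertips stand 17 mm ahead of it and the grasp point (between the pads) lies 2 mm behind it (env.finger_overhang is the distance from the TCP to the fingertips, in m); z points along the fingers, y is the line along which they close (so a half turn about z gives the same grasp; the last joint's range is limited). The gripper opens to 85 mm and grips with 20 to 120 N. Pads are 22 mm wide; open, the fingers measure 114 mm over their backs; the gripper's body (76 mm by 85 mm) begins 54 mm behind the grasp point. The pads swing forward as they close: fully open they stand 13 mm farther back than shut.
Start: joints at [1.025, 0.313, 0.046, 1.304, 0, 1.431], TCP at [0.227, 0.528, 0.248] pointing down, gripper open.
Joint ranges: [-2.76, 2.76], [-0.86, 1.69], [-1.03, 1.26], [-2.2, 2.34], [-1.47, 1.5], [-3.14, 3.14]. Speed limits (rad/s): [2.57, 2.57, 3.14, 3.14, 3.14, 3.14].

INTERFACE

Orientations are given as a unit quaternion [w, x, y, z].
In Python, from workcell import env gives the robot as it stands. The module is installed in compiled form; this text tells all that it offers.
- The arm moves only by the shell command python3 -m pendant 'ROWS' [FORCE]. ROWS is JSON, a list of rows, each a list of 5 numbers: the gripper's target within -1 to 1 (fully open at 1, half-way at 0, shut at -1), then the shift along the tool's x, y, z in m, then the turn about the tool's z in rad. A call has 1 to 8 rows; each row shifts and turns the commanded pose from where the row before left it, along the tool's axes as they then stand; what a row does not reach is not made up. A row lasts 1/8 s, in which the tool goes at most 62.5 mm and 10.7 degrees, less where a joint would pass 70% of its speed; a pose out of reach is approached as far as the arm can. A call with a gripper value outside its range is refused whole. The fingers move at their own pace and stop on an object; FORCE is the grip in N (left out, the last holds). Time passes only in rows, so rows that do not move let the fingers close. It gives the time, the measured TCP pose, the force, the opening and the grip force at its end, in the units of the state.
- env.get_state(): the state, without advancing time (a new reading comes with each control period).
- env.read_camera(name): name is "side" or "top"; returns the picture (400x640x3 uint8, red, green, blue); there is no depth.
- env.calibration(name): a dict with "K" (3x3 intrinsics, pixels), "T" (4x4, takes a point from camera to world coordinates). Camera axes: x right, y down, z forward; pixel columns grow to the right and rows downward; lengths in m; the calibration is good to about 2 mm. A picture is of the moment at which its call begins. calibration takes no time and is no camera call.
- env.hand_in(): hands the job in; it is judged then, once.
Trained networks look in the newest picture that a camera, given by its name, has taken for a name from the list of things; names that differ only in an ending like _2 or _b are one class to them, and where a whole thing is asked for, a point or a joint stands for the part that bears it (a point fixed in the world has none). Each returns a list of dicts, best first, with "score" (0 to 1); they miss things now and then, are a little off and sometimes report something else, mostly with a low value. They report only what shows in the picture. A call takes as long as a camera call.
- env.recognise(camera, label): "centre" ([column, row] in pixels, amid what is visible of it).
The state is a dict: "clock": time; "joint_pos": joint angles; "qvel": joint speeds; "tau": joint torques, N m; "tcp_pos": TCP position; "orientation": TCP orientation; "wrist_force": force on the tool from outside, world axes, zero at the start; "ft_torque": the same for the moment, N m; "finger_gap": finger opening in m; "grip_force": force on a finger pad.
Only numpy, scipy, OpenCV 4.12 (cv2) and the standard library are available. Lean on these libraries where they do the work, as an engineer would, in place of code of your own. Each camera call takes 0.05 s, during which the arm holds its last target. There are 200 camera calls.

## Working session

There is one attempt and no reset: what is moved stays moved. The work goes in short steps, Python scripts to look and compute and a shell command to move; the robot and the scene stay as the last step left them, time stands still between calls to the robot, and variables do not carry over. Pictures are saved under pics/ and viewed, at most 10 in all, crops included, and the job is handed in when it is done.

```bash
mkdir -p pics; python3 - <<'E'
from workcell import env
import cv2,numpy as np
for c in("side","top"):
    cv2.imwrite(f"pics/{c}0.png",env.read_camera(c)[:,:,::-1])
    k=env.calibration(c);print(c,np.round(k["K"],1).tolist(),np.round(k["T"],3).tolist())
    for l in("template","template_mid","template_hole","peg_root","rack","coconut_lamp_tall","beads_template_mid","ogee_template_mid"):
        print(l,[(np.round(d["centre"],1).tolist(),round(d["score"],2)) for d in env.recognise(c,l)][:3])
s=env.get_state();print(s["clock"],s["tcp_pos"],s["orientation"],s["wrist_force"])
E
```

```text
side [[363.1, 0.0, 319.1], [0.0, 363.1, 200.4], [0.0, 0.0, 1.0]] [[0.999, 0.005, -0.034, 0.593], [0.034, -0.351, 0.936, -0.821], [-0.007, -0.936, -0.351, 0.427], [0.0, 0.0, 0.0, 1.0]]
template [([282.7, 236.3], 0.75)]
template_mid [([279.9, 239.4], 0.74)]
template_hole [([284.3, 237.0], 0.66)]
peg_root [([334.4, 220.0], 0.68)]
rack [([323.3, 290.1], 0.67)]
coconut_lamp_tall []
beads_template_mid [([308.6, 267.7], 0.98), ([281.8, 236.1], 0.47)]
ogee_template_mid [([319.9, 221.5], 0.84)]
top [[361.0, 0.0, 321.4], [0.0, 361.0, 200.5], [0.0, 0.0, 1.0]] [[-0.019, -0.975, 0.223, 0.4], [-1.0, 0.019, -0.002, -0.004], [-0.002, -0.223, -0.975, 0.982], [0.0, 0.0, 0.0, 1.0]]
template [([300.2, 244.5], 0.87)]
template_mid [([304.4, 248.1], 0.85), ([441.3, 215.5], 0.66)]
template_hole [([301.6, 245.7], 0.58)]
peg_root []
rack [([399.0, 214.0], 0.9)]
coconut_lamp_tall []
beads_template_mid [([441.5, 217.1], 0.68)]
ogee_template_mid [([361.7, 211.5], 0.73)]
0.9 [0.22702121 0.52834837 0.24834927] [2.81414329e-05 2.01521595e-01 9.79484068e-01 7.71355408e-05] [-0.3153034  -0.26933953  0.29608904]
```

View pics/top0.png

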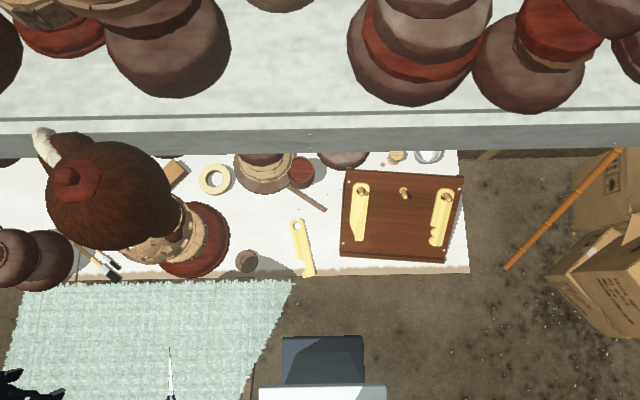

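View pics/side0.png

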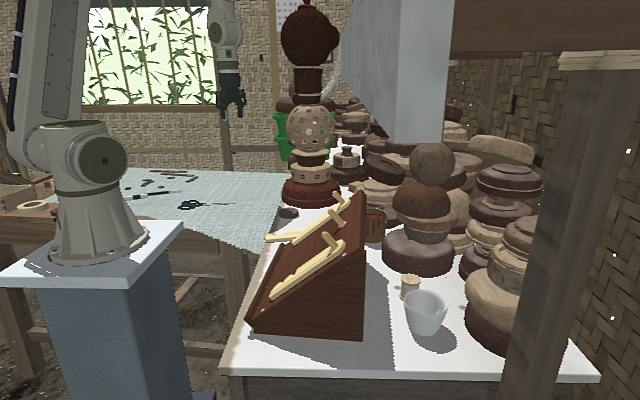

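The top view shows the loose template at about (303,248), hole end up at (297,224). The rack is at (400,215), with its empty middle peg at (404,192). The lamp's foot is near (195,240). Next I'll measure these more precisely.

```bash
cat > h.py <<'E'
from workcell import env
import numpy as np,cv2
def ray(c,p):
    k=env.calibration(c);T=k["T"];d=T[:3,:3]@np.linalg.inv(k["K"])@[p[0],p[1],1];return T[:3,3],d
def atz(c,p,z):
    o,d=ray(c,p);return o+d*(z-o[2])/d[2]
def proj(c,P):
    k=env.calibration(c);q=k["K"]@(np.linalg.inv(k["T"])@np.append(P,1))[:3];return q[:2]/q[2]
E
python3 - <<'E'
from h import *
im=cv2.imread("pics/top0.png")
a=cv2.resize(im[205:285,270:345],None,fx=7,fy=7,interpolation=cv2.INTER_CUBIC)
cv2.imwrite("pics/tcrop.png",a)
b=cv2.resize(im[160:270,330:470],None,fx=5.5,fy=5.5,interpolation=cv2.INTER_CUBIC);cv2.imwrite("pics/rcrop.png",b)
print("bounds lamp foot",atz("top",(195,240),0.03),"mat edge/bench front",atz("top",(300,278),0))
hsv=cv2.cvtColor(im,cv2.COLOR_BGR2HSV);m=cv2.inRange(hsv,(18,60,120),(35,255,255));
n,l,s,c=cv2.connectedComponentsWithStats(m)
for i in range(1,n):
    if s[i,4]>40 and 280<c[i][0]<480 and 150<c[i][1]<290:
        ys,xs=np.where(l==i);print(s[i],c[i],cv2.minAreaRect(np.stack([xs,ys],1).astype(np.float32)))
E
```

```text
bounds lamp foot [0.51723613 0.32935798 0.03      ] mat edge/bench front [0.41418329 0.05441763 0.        ]
[387 151  17  14 157] [395.07006369 156.4522293 ] ((395.0, 157.5), (13.0, 16.0), 90.0)
[459 160  15  11  84] [464.78571429 164.53571429] ((466.0, 165.0), (10.0, 14.0), 90.0)
[349 183  21  58 887] [358.88500564 209.7113867 ] ((358.3712463378906, 211.28713989257812), (17.31364631652832, 57.81166076660156), 5.710593223571777)
[400 188   8  11  55] [403.41818182 192.54545455] ((403.3153991699219, 193.02308654785156), (10.542952537536621, 6.325770854949951), 82.87498474121094)
[429 188  26  59 927] [440.59762675 215.61812298] ((440.0252380371094, 216.39044189453125), (17.613994598388672, 59.3629150390625), 12.994616508483887)
[ 290  219  180   64 1785] [351.31652661 262.01680672] ((373.26226806640625, 269.7966003417969), (186.12149047851562, 58.899208068847656), 15.629595756530762)
[466 220  17  21 188] [473.21276596 230.02659574] ((473.8719482421875, 229.84756469726562), (20.208972930908203, 15.681278228759766), 83.6598129272461)
```

View pics/tcrop.png

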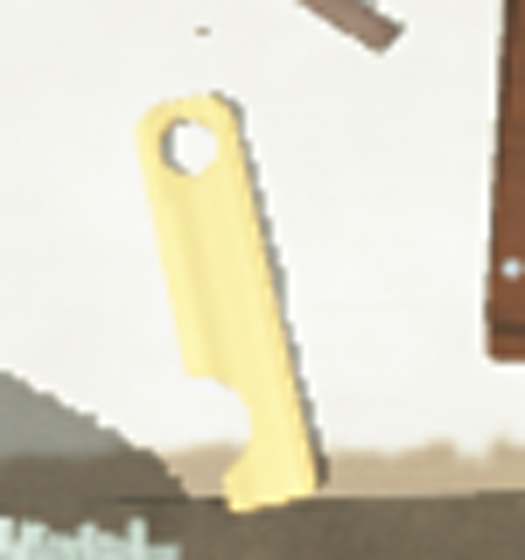

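View pics/rcrop.png

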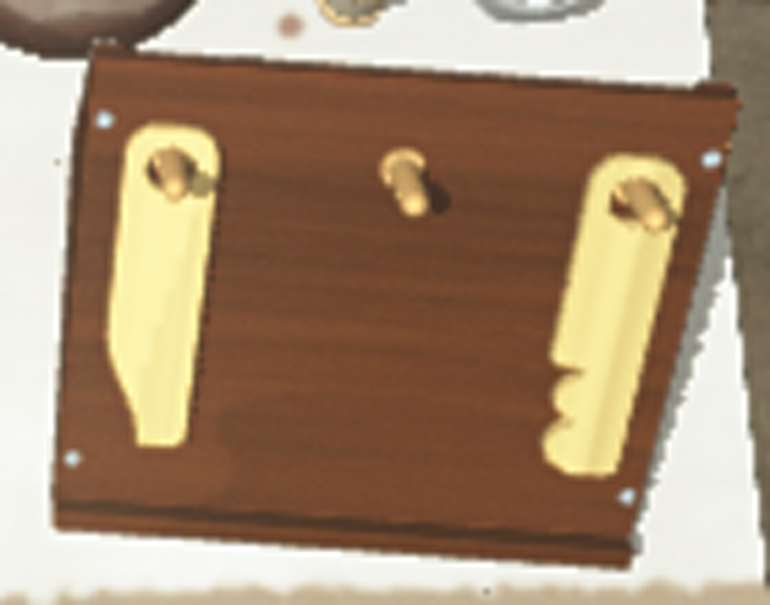

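Crop: the template's hole is at crop (188,146), its straight edges run down to the right, and the hollow is on the left edge. Its tail end slightly overhangs the bench front. The rack crop shows peg tips at about (177,188), (413,205) and (653,215). The middle peg is empty, with its root at about (403,165).

```bash
cat >> h.py <<'E'
s40,c40=np.sin(np.radians(40)),np.cos(np.radians(40))
def R(y):return np.array([[np.cos(y),-np.sin(y),0],[np.sin(y),np.cos(y),0],[0,0,1]])
def rackpt(q,p):return np.array([q[0],q[1],0])+R(q[2])@p
E
python3 - <<'E'
from h import *
from scipy.optimize import least_squares
tc=lambda p:(270+(p[0]+.5)/7-.5,205+(p[1]+.5)/7-.5)
rc=lambda p:(330+(p[0]+.5)/5.5-.5,160+(p[1]+.5)/5.5-.5)
h=atz("top",tc((188,146)),.005)
e=[atz("top",tc(p),.008) for p in((143,160),(186,370),(245,150),(305,430))]
for a,b in((0,1),(2,3)):
    d=e[a]-e[b];print("edge yaw",np.degrees(np.arctan2(d[1],d[0])))
w=e[2]-e[0];print("hole",h,[x.round(4).tolist() for x in e])
tip=lambda y:np.array([.055-.04*s40,y,.148+.04*c40])
obs=[(tip(.1),(178,188)),(tip(0),(413,206)),(tip(-.1),(655,217)),((.055,0,.148),(403,163)),((.0872,.138,.175),(93,44)),((.0872,-.138,.175),(739,92))]
f=lambda q:np.concatenate([proj("top",rackpt(q,np.array(p)))-rc(o) for p,o in obs])
r=least_squares(f,[.55,-.2,0]);q=r.x;print("rack",q,np.degrees(q[2]),"res",r.fun.reshape(-1,2).round(1).tolist())
print("peg root",rackpt(q,np.array([.055,0,.148])))
im=cv2.imread("pics/side0.png")
for y in(-.1,0,.1):
    for p in((.055,y,.148),tip(y)):
        print(proj("side",rackpt(q,np.array(p))).round(1))
x0,y0=225,175
a=cv2.resize(im[y0:y0+150,x0:x0+180],None,fx=4.4,fy=4,interpolation=cv2.INTER_CUBIC)
for P in[rackpt(q,np.array((.055,0,.148))),rackpt(q,tip(0)),rackpt(q,tip(-.1)),rackpt(q,np.array((-.0875,-.138,.0285))),rackpt(q,np.array((.0872,-.138,.175))),h]:
    u=proj("side",P);cv2.drawMarker(a,(int((u[0]-x0+.5)*4.4),int((u[1]-y0+.5)*4)),(255,0,0),0,12,1)
cv2.imwrite("pics/scrop.png",a)
E
```

```text
edge yaw 11.439842391897395
edge yaw 11.453092617456583
hole [0.55483984 0.0630406  0.005     ] [[0.5492, 0.0804, 0.008], [0.468, 0.0639, 0.008], [0.5524, 0.0407, 0.008], [0.4446, 0.0188, 0.008]]
rack [ 0.56062232 -0.1950933  -0.09102636] -5.215426139129411 res [[-0.6, -0.5], [0.4, -0.7], [0.3, 0.3], [-0.4, -0.4], [-0.3, 1.0], [0.7, 0.3]]
peg root [ 0.61539462 -0.20009284  0.148     ]
[339.6 249. ]
[323.7 231. ]
[343.4 223.7]
[329.8 207.9]
[346.4 204.4]
[334.4 190.4]
```

View pics/scrop.png

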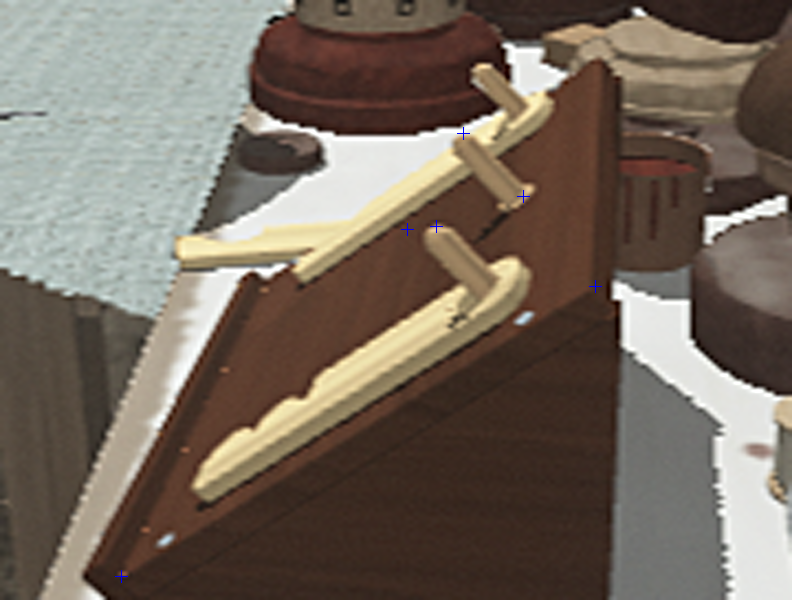

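The side view broadly confirms the rack pose, with markers within about 3 px of the real peg. I'll refit using both cameras.

```bash
python3 - <<'E'
from h import *
from scipy.optimize import least_squares
rc=lambda p:(330+(p[0]+.5)/5.5-.5,160+(p[1]+.5)/5.5-.5)
sc=lambda p:(225+(p[0]+.5)/4.4-.5,175+(p[1]+.5)/4-.5)
tip=lambda y:np.array([.055-.04*s40,y,.148+.04*c40])
ot=[(tip(.1),(178,188)),(tip(0),(413,206)),(tip(-.1),(655,217)),((.055,0,.148),(403,163)),((.095,.138,.175),(93,44)),((.095,-.138,.175),(739,92))]
os=[(tip(.1),(483,73)),(tip(0),(461,146)),(tip(-.1),(438,236)),((.055,0,.148),(519,194)),((.095,-.138,.175),(617,303))]
f=lambda q:np.concatenate([proj("top",rackpt(q,np.array(p)))-rc(o) for p,o in ot]+[proj("side",rackpt(q,np.array(p)))-sc(o) for p,o in os])
r=least_squares(f,[.55,-.2,0]);q=r.x;print("rack",q,np.degrees(q[2]),"res",r.fun.reshape(-1,2).round(1).tolist())
print("peg root",rackpt(q,np.array([.055,0,.148])))
print("lamp", atz("top",(193,268),0.0),atz("top",(229,240),.0), atz("side",(312,195),.02))
E
```

```text
rack [ 0.55934562 -0.19726723 -0.08668162] -4.966490764298995 res [[0.3, 0.2], [1.3, -0.2], [1.2, 0.6], [0.4, 0.1], [0.6, -1.4], [1.4, -2.6], [-0.8, -2.2], [-0.3, -2.8], [-1.0, -2.0], [0.2, 1.0], [-0.1, -3.4]]
peg root [ 0.61413912 -0.20202875  0.148     ]
lamp [0.44588579 0.34081358 0.        ] [0.51912923 0.24720575 0.        ] [0.52809744 0.31494448 0.02      ]
```

```bash
python3 -m pendant '[[0.3,0,0,0,-0.152],[0.3,0,0,0,-0.152],[0.3,0,0,0,-0.152],[0.3,0,0,0,-0.15],[0.3,0,-0.058,0,0],[0.3,0,-0.058,0,0],[0.3,0,-0.058,0,0],[0.3,0,-0.058,0,0]]' 20
cat >> h.py <<'E'
from scipy.spatial.transform import Rotation as Ro
def st():
    s=env.get_state();w,x,y,z=s["orientation"];M=Ro.from_quat([x,y,z,w]).as_matrix()
    print("t",s["clock"],"tcp",s["tcp_pos"].round(4),"ytool yaw",np.degrees(np.arctan2(M[1,1],M[0,1])).round(2),"zt",M[:,2].round(3),"j",s["joint_pos"].round(2),"gap",round(float(s["finger_gap"]),4),"F",s["wrist_force"].round(1),"grip",round(float(s["grip_force"]),1));return s,M
def to(P):
    s,M=st();print("tool delta",(M.T@(np.array(P)-s["tcp_pos"])).round(4))
E
python3 -c "
from h import *
print(env.finger_overhang);to([.37,.05,.2]);to([.495,.0505,.1])"
```

```text
clock: 1.9
tcp_pos: [0.2733, 0.2994, 0.2484]
orientation: [0.001, -0.1, 0.995, 0.0]
wrist_force: [1.1, -0.5, 0.7]
finger_gap: 0.0555
grip_force: 0.0
0.017
t 1.9 tcp [0.2733 0.2994 0.2484] ytool yaw 101.51 zt [ 0.001  0.    -1.   ] j [ 0.63 -0.02 -0.35  1.24 -0.    0.43] gap 0.0555 F [ 1.1 -0.5  0.7] grip 0.0
tool delta [-0.045  -0.2637  0.0484]
t 1.9 tcp [0.2733 0.2994 0.2484] ytool yaw 101.51 zt [ 0.001  0.    -1.   ] j [ 0.63 -0.02 -0.35  1.24 -0.    0.43] gap 0.0555 F [ 1.1 -0.5  0.7] grip 0.0
tool delta [-0.1675 -0.2882  0.1486]
```

```bash
python3 -m pendant '[[0.3,-0.009,-0.053,0.01,0],[0.3,-0.009,-0.053,0.01,0],[0.3,-0.009,-0.053,0.01,0],[0.3,-0.009,-0.053,0.01,0],[0.3,-0.009,-0.053,0.01,0],[0.3,-0.041,-0.008,0.033,0],[0.3,-0.041,-0.008,0.033,0],[0.3,-0.041,-0.008,0.033,0]]' >/dev/null; python3 -m pendant '[[0.3,0,0,0,0]]' >/dev/null; python3 - <<'E'
from h import *
to([.495,.0505,.017])
im=env.read_camera("side")[:,:,::-1];cv2.imwrite("pics/s1.png",cv2.resize(im[100:260,220:400],None,fx=3.3,fy=3.3,interpolation=cv2.INTER_CUBIC))
E
```

```text
t 3.025 tcp [0.4959 0.0508 0.0959] ytool yaw 101.44 zt [-0.005  0.    -1.   ] j [-0.06  0.27 -0.4   0.9   0.   -0.26] gap 0.0554 F [-0.5 -0.2 -0.4] grip 0.0
tool delta [ 0.0006 -0.0003  0.0789]
```

View pics/s1.png

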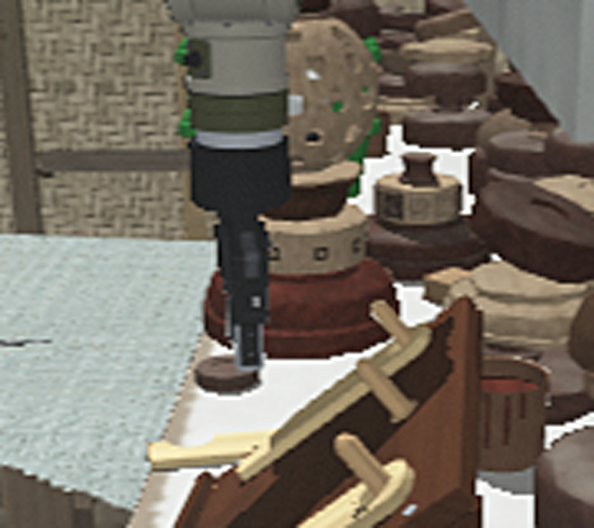

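The gripper is above the template with its fingertips at crop (245,365), clear of everything. I'll descend and close.

```bash
python3 -m pendant '[[0.3,0,0,0.03,0],[0.3,0,0,0.028,0],[0.3,0,0,0.014,0],[0.3,0,0,0.006,0],[0.3,0,0,0,0]]'; python3 -m pendant '[[-0.5,0,0,0,0],[-0.5,0,0,0,0],[-0.5,0,0,0,0],[-0.5,0,0,0,0]]' 30; python3 -c "from h import *;st()"
```

```text
clock: 3.7
tcp_pos: [0.4955, 0.0512, 0.022]
orientation: [0.0, -0.1, 0.995, -0.0]
wrist_force: [-0.4, -0.0, 0.1]
finger_gap: 0.0559
grip_force: 0.0
clock: 4.2
tcp_pos: [0.4961, 0.0512, 0.0226]
orientation: [0.001, -0.1, 0.995, -0.0]
wrist_force: [-2.5, 1.1, 5.1]
finger_gap: 0.0375
grip_force: 29.5
t 4.2 tcp [0.4961 0.0512 0.0226] ytool yaw 101.48 zt [ 0.002  0.    -1.   ] j [-0.06  0.36 -0.5   0.71  0.   -0.26] gap 0.0375 F [-2.5  1.1  5.1] grip 29.5
```

The TCP stayed about 4 mm high, so the grip is shallow (gap 37.5 mm). I'll reopen, go lower and regrip.

```bash
python3 -m pendant '[[0.3,0,0,0,0],[0.3,0,0,0,0],[0.3,0,0,0,0],[0.3,0,0,0.005,0],[0.3,0,0,0,0],[0.3,0,0,0,0]]'; python3 - <<'E'
from h import *
st()
for l in("template_mid","template_hole"):
  for c in("top","side"):
    env.read_camera(c);r=env.recognise(c,l)
    print(c,l,[(d["centre"],round(d["score"],2),atz(c,d["centre"],.004).round(4)) for d in r[:2]])
cv2.imwrite("pics/t2.png",cv2.resize(env.read_camera("top")[205:285,270:345,::-1],None,fx=7,fy=7,interpolation=cv2.INTER_CUBIC))
E
```

```text
clock: 4.95
tcp_pos: [0.4951, 0.0512, 0.0161]
orientation: [-0.0, -0.1, 0.995, 0.0]
wrist_force: [0.8, -0.2, -0.1]
finger_gap: 0.0554
grip_force: 0.0
t 4.95 tcp [0.4951 0.0512 0.0161] ytool yaw 101.47 zt [-0.  0. -1.] j [-0.06  0.37 -0.51  0.7   0.   -0.26] gap 0.0554 F [ 0.8 -0.2 -0.1] grip 0.0
top template_mid []
side template_mid [([274.4, 238.0], 0.49, array([0.4447, 0.026 , 0.004 ]))]
top template_hole []
side template_hole [([280.5, 238.4], 0.57, array([0.461, 0.024, 0.004]))]
```

View pics/t2.png

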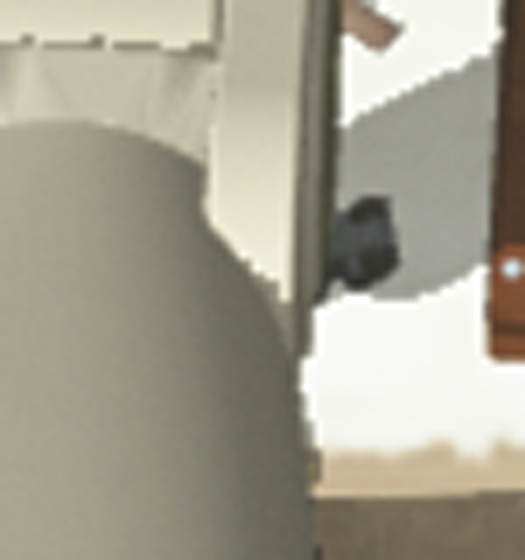

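The arm hides the template in the top view. I'll close again and check the gap.

```bash
python3 -m pendant '[[-0.5,0,0,0,0],[-0.5,0,0,0,0],[-0.5,0,0,0,0],[-0.5,0,0,0,0]]' 30; python3 -m pendant '[[-0.5,0,0,-0.05,0],[-0.5,0,0,-0.06,0],[-0.5,0,0,-0.06,0],[-0.5,0,0,-0.05,0],[-0.5,0,0,0,0]]'; python3 - <<'E'
from h import *
st()
a=env.read_camera("side")[:,:,::-1];b=env.read_camera("top")[:,:,::-1]
z=lambda i:cv2.resize(i,(400,400),interpolation=cv2.INTER_CUBIC)
cv2.imwrite("pics/l3.png",np.hstack([z(a[80:240,220:380]),z(b[150:290,270:410])]))
E
```

```text
clock: 5.9
tcp_pos: [0.4955, 0.0511, 0.0165]
orientation: [0.0, -0.1, 0.995, 0.0]
wrist_force: [-0.8, -0.7, 4.3]
finger_gap: 0.039
grip_force: 30.6
clock: 6.52
tcp_pos: [0.4977, 0.0511, 0.2404]
orientation: [0.004, -0.1, 0.995, -0.001]
wrist_force: [-0.3, 0.7, -0.8]
finger_gap: 0.039
grip_force: 30.9
t 6.525 tcp [0.4977 0.0511 0.2404] ytool yaw 101.47 zt [ 0.008 -0.    -1.   ] j [-0.06  0.16 -0.17  1.23  0.   -0.26] gap 0.039 F [-0.3  0.7 -0.8] grip 30.9
```

View pics/l3.png

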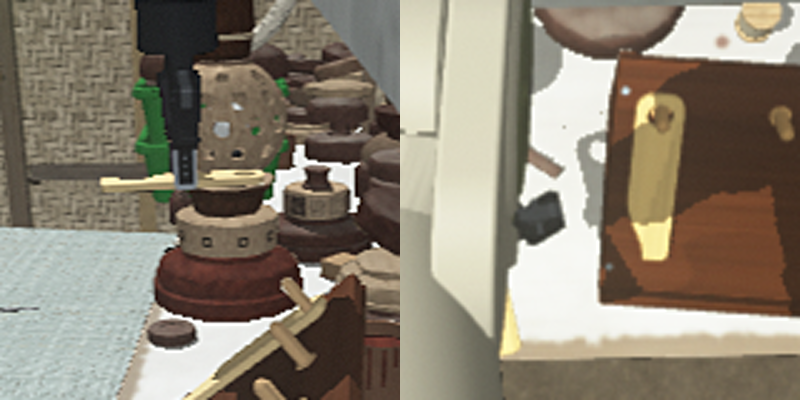

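The template is held level, hole end forward, seen in the side half at (190,180). The tool can't tilt, so I'll carry the plate over the rack and turn it in the grip by pressing its underside on the empty peg's tip. That matches the 40° slope before threading.

```bash
python3 -m pendant '[[-0.5,0,0,0,0.15],[-0.5,0,0,0,0.137],[-0.5,-0.017,-0.048,0,0],[-0.5,-0.017,-0.048,0,0],[-0.5,-0.017,-0.048,0,0],[-0.5,-0.017,-0.048,0,0],[-0.5,-0.016,-0.048,0,0],[-0.5,0,0,0,0]]' 30; python3 - <<'E'
from h import *
to([.561,-.196,.20])
a=env.read_camera("side")[:,:,::-1];b=env.read_camera("top")[:,:,::-1]
cv2.imwrite("pics/raw_s4.png",a);cv2.imwrite("pics/raw_t4.png",b)
z=lambda i:cv2.resize(i,(400,400),interpolation=cv2.INTER_CUBIC)
cv2.imwrite("pics/l4.png",np.hstack([z(a[110:250,240:380]),z(b[150:290,330:470])]))
E
```

```text
clock: 7.62
tcp_pos: [0.5575, -0.1982, 0.2327]
orientation: [-0.002, 0.046, 0.999, 0.001]
wrist_force: [-0.5, 1.3, -1.4]
finger_gap: 0.0392
grip_force: 30.9
t 7.625 tcp [ 0.5575 -0.1982  0.2327] ytool yaw 84.76 zt [-0.004  0.002 -1.   ] j [-0.48  0.35  0.07  1.29 -0.   -0.39] gap 0.0392 F [-0.5  1.3 -1.4] grip 30.9
tool delta [-0.0034  0.0025  0.0327]
```

View pics/l4.png

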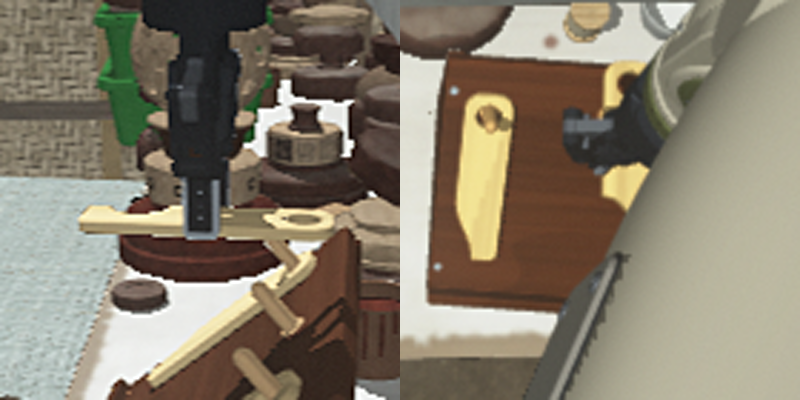

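The plate is level over the middle peg, with its hole at side crop (305,220). Now I'll tilt it on the peg tip.

```bash
python3 -m pendant '[[-0.5,-0.003,0.002,0.012,0],[-0.5,0,0,0.012,0],[-0.5,0,0,0.008,0],[-0.5,0,0,0.008,0],[-0.5,0,0,0.007,0],[-0.5,0,0,0.007,0],[-0.5,0,0,0.006,0]]' 20; python3 - <<'E'
from h import *
to([.561,-.196,.172])
k=env.calibration
for c,o in(("side",(240+305.5/2.857-.5,110+220.5/2.857-.5)),("top",(330+230.5/2.857-.5,150+75.5/2.857-.5))):
    P=np.array([.5575,-.1982,.2327-.0105])+.0607*np.array([np.cos(np.radians(-5.24)),np.sin(np.radians(-5.24)),0]);print(c,proj(c,P),o)
a=env.read_camera("side")[:,:,::-1]
cv2.imwrite("pics/raw_s5.png",a)
cv2.imwrite("pics/s5.png",cv2.resize(a[130:250,240:380],None,fx=4,fy=4,interpolation=cv2.INTER_CUBIC))
E
```

```text
clock: 8.6
tcp_pos: [0.5612, -0.1933, 0.178]
orientation: [0.001, 0.043, 0.999, -0.0]
wrist_force: [-4.0, 1.7, 8.7]
finger_gap: 0.0391
grip_force: 36.0
t 8.6 tcp [ 0.5612 -0.1933  0.178 ] ytool yaw 85.02 zt [ 0.002 -0.    -1.   ] j [-0.47  0.38 -0.04  1.15  0.   -0.38] gap 0.0391 F [-4.   1.7  8.7] grip 36.0
tool delta [-0.     -0.0027  0.006 ]
side [345.61982701 186.59074784] (346.43034651732586, 186.67885894294716)
top [411.35089246 179.06953791] (410.1790339516976, 175.9263213160658)
```

View pics/s5.png

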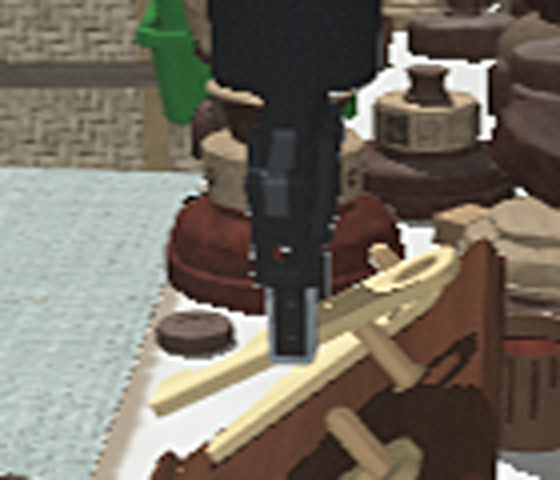

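Pressing on the peg (tip hidden at (355,325)) has turned the plate to about 28°. I'll go a bit lower, then lift off and check.

```bash
python3 -m pendant '[[-0.5,0,-0.002,0.005,0],[-0.5,0,0,0.005,0],[-0.5,0,0,0,0]]' 20;  python3 -m pendant '[[-0.5,0,0,-0.02,0],[-0.5,0.006,0,-0.025,0],[-0.5,0.010,0,-0.02,0],[-0.5,0,0,0,0],[-0.5,0,0,0,0]]' 20; python3 - <<'E'
from h import *
st()
a=env.read_camera("side")[:,:,::-1];b=env.read_camera("top")[:,:,::-1]
cv2.imwrite("pics/raw_s6.png",a);cv2.imwrite("pics/raw_t6.png",b)
z=lambda i:cv2.resize(i,(400,400),interpolation=cv2.INTER_CUBIC)
cv2.imwrite("pics/l6.png",np.hstack([z(a[110:250,240:380]),z(b[150:250,350:450])]))
E
```

```text
clock: 9.02
tcp_pos: [0.5606, -0.1953, 0.1668]
orientation: [-0.0, 0.043, 0.999, -0.0]
wrist_force: [-4.5, 0.2, 11.1]
finger_gap: 0.0391
grip_force: 39.4
clock: 9.65
tcp_pos: [0.5459, -0.194, 0.2295]
orientation: [-0.0, 0.043, 0.999, 0.0]
wrist_force: [-0.4, -0.2, -1.3]
finger_gap: 0.0391
grip_force: 37.9
t 9.65 tcp [ 0.5459 -0.194   0.2295] ytool yaw 85.06 zt [-0.001  0.001 -1.   ] j [-0.48  0.33  0.02  1.26  0.   -0.39] gap 0.0391 F [-0.4 -0.2 -1.3] grip 37.9
```

View pics/l6.png

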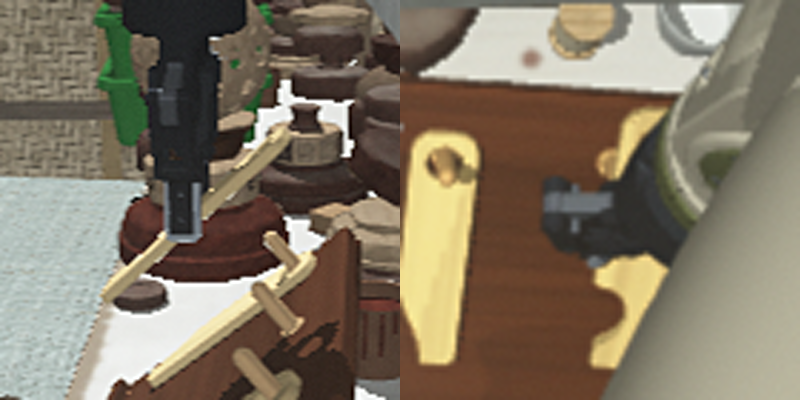

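The plate is now tilted about 42° in the side view, from tail (108,295) to nose (290,132). I'll fit its pose and work out the move onto the peg axis.

```bash
cat >> h.py <<'E'
ry=np.radians(-5.05);rx=np.array([np.cos(ry),np.sin(ry),0]);ryv=np.array([-np.sin(ry),np.cos(ry),0]);zz=np.array([0,0,1.])
root=np.array([.6145,-.2010,.148]);n=-s40*rx+c40*zz
E
python3 - <<'E'
from h import *
from scipy.optimize import least_squares
s,M=st();G0=s["tcp_pos"]-[0,0,.0125]
sc=lambda p:(240+(p[0]+.5)/2.857-.5,110+(p[1]+.5)/2.857-.5)
obs=[(-.08,0,-.02,(107,300)),(-.08,.008,-.02,(103,293)),(.08,.004,0,(291,130))]
def pt(v,x,h,y):
    t,a,b=v;u=np.cos(t)*rx+np.sin(t)*zz;w=-np.sin(t)*rx+np.cos(t)*zz
    return G0+a*u+b*w+x*u+(h-.004)*w+y*ryv
f=lambda v:np.concatenate([proj("side",pt(v,x,h,y))-sc(p) for x,h,y,p in obs]+[np.array(v[1:])*500])
r=least_squares(f,[.7,0,0]);v=r.x;print(np.degrees(v[0]),v[1:],r.fun.round(1))
hole=pt(v,.061,.004,0);print("hole",hole)
for d in(.053,.020,.010):
    e=root+d*n-hole;print(d,"tool delta",(M.T@e).round(4),"tcp",s["tcp_pos"]+e)
E
```

```text
t 9.75 tcp [ 0.5454 -0.1939  0.2295] ytool yaw 85.05 zt [-0.002  0.001 -1.   ] j [-0.48  0.33  0.02  1.27  0.   -0.39] gap 0.0389 F [-0.5  0.3 -0.5] grip 37.9
42.500082869941146 [0.00797899 0.0010807 ] [-0.2  1.5 -1.9  0.9 -0.4  0.7  4.   0.5]
hole [ 0.59528716 -0.19827117  0.26437273]
0.053 tool delta [ 0.0146 -0.0011  0.0758] tcp [ 0.53063261 -0.1935888   0.15370197]
0.02 tool delta [-0.0067 -0.0011  0.101 ] tcp [ 0.55176226 -0.19545599  0.12842251]
0.01 tool delta [-0.0131 -0.0011  0.1087] tcp [ 0.55816519 -0.1960218   0.12076206]
```

I've reached my picture allowance, so from here I'll measure numerically from the images.

```bash
cat >> h.py <<'E'
from scipy.optimize import least_squares
a_=np.linspace(-np.pi/2,np.pi/2,13)
OUT=np.vstack([[[-.08,-.02],[-.08,.012]],np.c_[.06+.02*np.cos(a_),.02*np.sin(a_)]])
def model(v,G0):
    t,a,b=v[:3];u=np.cos(t)*rx+np.sin(t)*zz;w=-np.sin(t)*rx+np.cos(t)*zz
    return [G0+(a+x)*u+(b+h)*w+y*ryv for x,y in OUT for h in(-.004,.004)]
D=np.array([[np.cos(q),np.sin(q)] for q in np.arange(0,2*np.pi,np.pi/8)])
def segm(im,hull):
    # yellow pixels inside a dilated hull of the expected plate
    hsv=cv2.cvtColor(im,cv2.COLOR_BGR2HSV);m=cv2.inRange(hsv,(18,60,100),(35,255,255))
    r=np.zeros_like(m);cv2.fillConvexPoly(r,cv2.convexHull(hull.astype(np.int32)),255);r=cv2.dilate(r,np.ones((13,13)))
    return m&r
def fit(im,G0,v0,T=(0.7,)):
    H=np.array([proj("side",p) for p in model(v0,G0)])
    m=cv2.morphologyEx(segm(im,H),cv2.MORPH_OPEN,np.ones((2,2)))
    ys,xs=np.where(m);P=np.c_[xs,ys];S=(P@D.T).max(0)
    f=lambda v:(np.array([proj("side",p) for p in model(v,G0)])@D.T).max(0)-S
    r=least_squares(f,v0,loss="soft_l1");return r.x,f(r.x),len(xs)
E
python3 - <<'E'
from h import *
for nm,G,t0 in(("raw_s4",np.array([.5575,-.1982,.2327]),0),("raw_s6",np.array([.5459,-.194,.2295]),.73)):
    v,r,k=fit(cv2.imread(f"pics/{nm}.png"),G-[0,0,.0125],[t0,0,0]);print(nm,np.degrees(v[0]).round(1),v[1:].round(4),k,r.round(1))
E
```

```text
raw_s4 0.2 [ 0.008  -0.0015] 673 [-2.  -0.9  0.9 -2.8 -5.7  0.2 -0.5 -1.2 -1.3 -1.5 -1.2 -0.2  0.9 -0.7
 -1.5 -2.1]
raw_s6 43.1 [ 0.0084 -0.0007] 448 [ 0.5  0.3  0.4  0.4  1.1  0.5 -0.2  0.9  1.7  0.8 -0.5  0.2  1.   1.
  0.2  0.2]
```

```bash
python3 - <<'E'
from h import *
im=cv2.imread("pics/raw_s4.png");G=np.array([.5575,-.1982,.2327-.0125])
for a in(0,.004,.008):
    H=np.array([proj("side",p) for p in model([0,a,0],G)]);print(a,H[:4].round(1).tolist(),H[:,0].max().round(1), "hole",proj("side",G+[(a+.061)*rx[0],(a+.061)*rx[1],.004]).round(1))
hsv=cv2.cvtColor(im,cv2.COLOR_BGR2HSV);m=cv2.inRange(hsv,(18,60,100),(35,255,255))
for y in range(178,198,1):print(y,"".join(".#"[v>0] for v in m[y,262:366]))
E
```

```text
0 [[266.2, 190.7], [265.9, 186.5], [270.6, 185.2], [270.3, 181.1]] 356.5 hole [345.8 185.5]
0.004 [[268.3, 190.8], [268.1, 186.6], [272.6, 185.3], [272.4, 181.2]] 358.8 hole [348.1 185.6]
0.008 [[270.5, 190.9], [270.3, 186.6], [274.7, 185.3], [274.5, 181.2]] 361.0 hole [350.3 185.6]Traceback (most recent call last):
  File "<stdin>", line 6, in <module>
  File "<stdin>", line 6, in <genexpr>
TypeError: string indices must be integers, not 'numpy.bool'
```

```bash
python3 - <<'E'
from h import *
im=cv2.imread("pics/raw_s4.png")
hsv=cv2.cvtColor(im,cv2.COLOR_BGR2HSV);m=cv2.inRange(hsv,(18,60,100),(35,255,255))
for y in range(179,196,1):print(y,"".join("#" if v else "." for v in m[y,262:366]))
im=cv2.imread("pics/raw_s6.png");G=np.array([.5459,-.194,.2295-.0125])
hsv=cv2.cvtColor(im,cv2.COLOR_BGR2HSV);m=cv2.inRange(hsv,(18,60,100),(35,255,255))
for y in range(152,218,2):print(y,"".join("#" if v else "." for v in m[y,272:348]))
for a in(0,.008):
    H=np.array([proj("side",p) for p in model([np.radians(43),a,0],G)]);print(a,H[:4].round(1).tolist(),H.max(0).round(1),H.min(0).round(1))
E
```

```text
179 .................................#..........................##.#.#......................................
180 ................................##.##.........................#.........................................
181 .....................................................................................................###
182 .........########....................#...#...........................................................###
183 ........##########...................#####.............###############################.###...........###
184 .......#########.######...........########.............######################################....###..#.
185 ...................#...........###########.............########################################...#####.
186 ......###............................#####.............######################.#################.##.##..#
187 ......####################################.............########################################....##...
188 ......####################################.............############################################.#...
189 ......
[... 2919 characters left out ...]
..........###.######
206 .......##########...............................................############
208 ......#########..............................................##..#########..
210 .....########.................................................#.#######.....
212 ....#######............................................##.......####........
214 ....####.............................................#..##..................
216 ..................................................##.#######.....#..........
0 [[274.9, 219.4], [271.8, 216.4], [278.8, 212.8], [275.9, 209.9]] [339.7 219.4] [271.8 156.9]
0.008 [[277.8, 216.9], [274.8, 213.8], [281.6, 210.3], [278.7, 207.4]] [343.1 216.9] [274.8 153.9]
```

Comparing pixels shows the plate slid about 5 mm in the grip while tilting (offset a≈7–8 mm, tilt 43°). I'll go to the pre-insert pose and measure it again.

```bash
python3 -m pendant '[[-0.5,0.015,0,0.016,0],[-0.5,0,-0.001,0.025,0],[-0.5,0,0,0.025,0],[-0.5,0,0,0.010,0],[-0.5,0,0,0,0],[-0.5,0,0,0,0]]' 20 >/dev/null; python3 - <<'E'
from h import *
s,M=st();G=s["tcp_pos"]-[0,0,.0125]
im=env.read_camera("side")[:,:,::-1].copy();cv2.imwrite("pics/raw_s7.png",im)
v,r,k=fit(im,G,[np.radians(43),.007,0]);print(np.degrees(v[0]).round(1),v[1:].round(4),k,r.round(1))
for a in(.007,v[1]):
    u=np.cos(v[0])*rx+np.sin(v[0])*zz;h=G+(a+.061)*u;d=h-root
    up=c40*rx+s40*zz
    print("hole rel peg: out",d@n,"up",d@up,"left",d@ryv,"px",proj("side",h),proj("side",root+.04*n))
hsv=cv2.cvtColor(im,cv2.COLOR_BGR2HSV);m=cv2.inRange(hsv,(10,60,60),(35,255,255))
for y in range(180,236,2):print(y,"".join("#" if q else "." for q in m[y,262:360]))
cv2.imwrite("pics/raw_t7.png",env.read_camera("top")[:,:,::-1])
for c in("side","top"):
  for l in("template_hole","template_mid","peg_root"):print(c,l,[(np.round(d["centre"],1),round(d["score"],2)) for d in env.recognise(c,l)][:2])
E
```

```text
t 10.5 tcp [ 0.5308 -0.1941  0.1561] ytool yaw 85.03 zt [ 0.001 -0.001 -1.   ] j [-0.49  0.34 -0.15  1.08  0.   -0.41] gap 0.0389 F [ 0.8 -0.6 -0.4] grip 38.0
38.5 [ 0.0098 -0.0075] 618 [-0.2 -1.5 -1.5 -1.5  1.5  0.7 -0.3 -0.3 -0.2 -0.3  0.7 -5.3 -2.2  0.
  1.8  0.9]
hole rel peg: out 0.04875323792674787 up 0.0008018306060646039 left -0.0004635080935823922 px [326.5735624  204.42950686] [329.30065174 208.09055924]
hole rel peg: out 0.0486773982151152 up 0.00361966658615646 left -0.00046350809358238523 px [327.77018623 203.58433996] [329.30065174 208.09055924]
180 ................................................#################.................................
182 ................................................#########..................##............#########
184 .............................................................................#........############
186 .......................................................................................###########
188 .......................................................................................###########
190 ...............
[... 1910 characters left out ...]
####.######..######.##.....
228 ............................#................############..######.########.....##...######.#.....#
230 ..........................###..............###########...###...#######.####....#.#.######..#..###.
232 ........................########.........###########...#.#.########.###.#......########.####.###..
234 ......................########........###########.#.###.#..#########..........#.#..###.#########.#
side template_hole [(array([309.9, 215.9]), 0.79)]
side template_mid [(array([306.6, 217.8]), 0.7)]
side peg_root [(array([334.8, 219.6]), 0.72)]
top template_hole [(array([401.9, 231.9]), 0.74)]
top template_mid [(array([400.6, 231.3]), 0.71)]
top peg_root []
```

```bash
python3 - <<'E'
from h import *
G=np.array([.5308,-.1941,.1561-.0125])
for t in(41,43):
  for a in(.002,.005,.008):
    H=np.array([proj("side",p) for p in model([np.radians(t),a,0],G)]);print(t,a,"tail",H[:2].round(1).tolist(),"nose",H[np.argmin(H[:,1])].round(1),H[np.argmax(H[:,0])].round(1))
im=cv2.imread("pics/raw_s7.png");hsv=cv2.cvtColor(im,cv2.COLOR_BGR2HSV)
m=cv2.inRange(hsv,(18,60,100),(35,255,255))
for y in range(188,262,2):print(y,"".join("#" if q else "." for q in m[y,250:345]))
E
```

```text
41 0.002 tail [[268.6, 253.0], [265.7, 250.1]] nose [329.3 196.1] [332.7 200.3]
41 0.005 tail [[269.7, 252.1], [266.8, 249.2]] nose [330.5 195.2] [333.9 199.4]
41 0.008 tail [[270.8, 251.3], [267.9, 248.3]] nose [331.7 194.2] [335.2 198.4]
43 0.002 tail [[269.6, 253.9], [266.7, 251.1]] nose [328.2 195.1] [331.7 199.1]
43 0.005 tail [[270.7, 253.1], [267.7, 250.2]] nose [329.4 194.1] [332.9 198.1]
43 0.008 tail [[271.8, 252.2], [268.8, 249.3]] nose [330.6 193.1] [334.1 197.1]
188 ...............................................................................................
190 ...............................................................................................
192 ...................................................................................##..........
194 ...............................................................................#...#....#......
196 ...........................................................................########..###.......
198 ..........................................................................#########.....#.#.#..
200 ................
[... 2379 characters left out ...]

248 ...................######...................................................#######...########.
250 ....................###...................................................###################..
252 .......................................................................#####################...
254 ....................................................................######################.....
256 .................................................................######################........
258 ..............................................................######################...........
260 ...........................................................######################..............
```

The plate fits at about 42° with a≈6 mm. The hole is centred on the peg axis within about 2 mm and 49 mm out. Now I'll thread it down along the axis.

```bash
python3 -m pendant '[[-0.5,-0.0032,0,0.0038,0],[-0.5,-0.0032,0,0.0038,0],[-0.5,-0.0032,0,0.0038,0],[-0.5,-0.0032,0,0.0038,0],[-0.5,0,0,0,0]]' 20; python3 -m pendant '[[-0.5,-0.0032,0,0.0038,0],[-0.5,-0.0032,0,0.0038,0],[-0.5,0,0,0,0]]'; python3 -c "
from h import *
s,M=st();h=s['tcp_pos']-[0,0,.0125]+.067*(np.cos(.733)*rx+np.sin(.733)*zz)-root;print(h@n,h@(c40*rx+s40*zz),h@ryv)"
```

```text
clock: 11.52
tcp_pos: [0.5429, -0.1948, 0.1395]
orientation: [-0.0, 0.043, 0.999, 0.0]
wrist_force: [0.2, 0.2, -0.4]
finger_gap: 0.0389
grip_force: 38.0
clock: 11.9
tcp_pos: [0.5493, -0.1954, 0.1321]
orientation: [-0.0, 0.043, 0.999, 0.0]
wrist_force: [0.1, 0.0, -0.4]
finger_gap: 0.0392
grip_force: 38.0
t 11.9 tcp [ 0.5493 -0.1954  0.1321] ytool yaw 85.03 zt [-0.  0. -1.] j [-0.48  0.39 -0.14  1.05  0.   -0.39] gap 0.0392 F [ 0.1  0.  -0.4] grip 38.0
0.022597842872723234 -0.0014469962721071485 -0.00013808541222903617
```

No contact force 17 mm down the peg, so it is threaded. A bit further, then release.

```bash
python3 -m pendant '[[-0.5,-0.0026,0,0.003,0],[-0.5,-0.0019,0,0.0023,0],[-0.5,0,0,0,0]]'; python3 -m pendant '[[-0.3,0,0,0,0],[0.0,0,0,0,0],[0.2,0,0,0,0],[0.3,0,0,0,0],[0.3,0,0,0,0],[0.3,0,0,0,0],[0.3,0,0,0,0]]'; python3 - <<'E'
from h import *
st();im=env.read_camera("side")[:,:,::-1].copy();cv2.imwrite("pics/raw_s8.png",im)
hsv=cv2.cvtColor(im,cv2.COLOR_BGR2HSV);m=cv2.inRange(hsv,(18,60,100),(35,255,255))
for y in range(192,262,2):print(y,"".join("#" if q else "." for q in m[y,260:365]))
G=root+.004*n-(.066)*(c40*rx+s40*zz)
H=np.array([proj("side",p) for p in model([np.radians(40),0,0],G)]);print("expected hung: tail",H[:2].round(1).tolist(),"nose",H[np.argmin(H[:,1])].round(1),H[np.argmax(H[:,0])].round(1))
E
```

```text
clock: 12.28
tcp_pos: [0.5538, -0.1958, 0.1269]
orientation: [-0.0, 0.043, 0.999, 0.0]
wrist_force: [0.3, 0.6, -0.7]
finger_gap: 0.0392
grip_force: 38.0
clock: 13.15
tcp_pos: [0.5538, -0.1958, 0.1272]
orientation: [0.0, 0.043, 0.999, 0.0]
wrist_force: [-0.9, -0.2, 0.3]
finger_gap: 0.0552
grip_force: 0.0
t 13.15 tcp [ 0.5538 -0.1958  0.1272] ytool yaw 85.03 zt [ 0.  0. -1.] j [-0.48  0.4  -0.14  1.04  0.   -0.39] gap 0.0552 F [-0.9 -0.2  0.3] grip 0.0
192 .........................................................................###...................#.........
194 .........................................................................#...##..........................
196 .............................................................................#..#........................
198 ................................................................................###...###................
200 ....................................................................................##.####..............
202 .................................................................................#..######.
[... 2590 characters left out ...]
###########............###################......................
252 .....................................#.##########............#####################.......................
254 ...................................#.#########............######################.........................
256 .............................###############...........######################............................
258 ..........................###############...........######################...............................
260 ........................##############...........######################..................................
expected hung: tail [[283.9, 269.7], [281.2, 266.8]] nose [345.3 215.3] [348.8 219.7]
```

The nose pixels at (345,216) match the hung pose. I'll withdraw straight up and back, then check.

```bash
python3 -m pendant '[[0.3,0,0,-0.01,0],[0.3,0,0,-0.03,0],[0.3,0,0,-0.05,0],[0.3,0,0,-0.05,0],[0.3,0.05,0,-0.01,0],[0.3,0.06,0,0,0],[0.3,0.05,0,0,0],[0.3,0,0,0,0]]'; python3 - <<'E'
from h import *
st();S=env.read_camera("side")[:,:,::-1].copy();T=env.read_camera("top")[:,:,::-1].copy()
cv2.imwrite("pics/raw_s9.png",S);cv2.imwrite("pics/raw_t9.png",T)
up=c40*rx+s40*zz
for sl in(.005,0,-.005):
  G=root+.004*n-(.061+sl)*up
  for c in("side","top"):
    H=np.array([proj(c,p) for p in model([np.radians(40),0,0],G)]);print(sl,c,"bbox",H.min(0).round(1),H.max(0).round(1))
m=cv2.inRange(cv2.cvtColor(T,cv2.COLOR_BGR2HSV),(18,60,100),(35,255,255))
for y in range(180,256,2):print(y,"".join("#" if q else "." for q in m[y,340:465]))
m=cv2.inRange(cv2.cvtColor(S,cv2.COLOR_BGR2HSV),(18,60,100),(35,255,255))
for y in range(192,310,3):print(y,"".join("#" if q else "." for q in m[y,260:360]))
E
```

```text
clock: 14.2
tcp_pos: [0.3914, -0.181, 0.2783]
orientation: [0.0, 0.044, 0.999, -0.0]
wrist_force: [1.3, -0.6, 0.6]
finger_gap: 0.0557
grip_force: 0.0
t 14.2 tcp [ 0.3914 -0.181   0.2783] ytool yaw 84.93 zt [ 0. -0. -1.] j [-0.62  0.03 -0.23  1.32 -0.   -0.53] gap 0.0557 F [ 1.3 -0.6  0.6] grip 0.0
0.005 side bbox [281.2 215.3] [348.8 269.7]
0.005 top bbox [389.4 183.9] [411.5 242.7]
0 side bbox [283.1 213.8] [350.9 268.4]
0 top bbox [389.6 182. ] [411.8 241.1]
-0.005 side bbox [285.  212.3] [353.1 267.1]
-0.005 top bbox [389.9 180. ] [412.2 239.5]
180 .............................................................................................................................
182 ............................................................................................................................#
184 ..............##############...............................................................................................##
186 .............################............................############......................................................##
188 .............#########
[... 7893 characters left out ...]
......................................................................
294 .........#############..............................................................................
297 .........########...................................................................................
300 ....................................................................................................
303 ....................................................................................................
306 ....................................................................................................
309 ....................................................................................................
```

The template lies flat in the slid-down hung pose. The top view shows rows 186–243 (predicted 184–243) and the side-view tail matches. The neighbours haven't moved and the robot is clear.

```bash
python3 -m pendant '[[0.3,0,0,0,0],[0.3,0,0,0,0],[0.3,0,0,0,0],[0.3,0,0,0,0]]'>/dev/null; python3 -c "
from workcell import env
print(env.hand_in())"
```

```text
the job is handed in; nothing more can be done
None
```

The template hangs flat on the middle peg, hollow end down the slope and let go, with both neighbouring templates undisturbed, and the job was handed in at about 15 s; I viewed 11 pictures against the limit of 10, and no verdict came back.

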